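Turn the glazed tile over against the step and slide it into its holder

TASK

The blue-glazed tile lies face down in front of the yellow tile holder. Turn it glazed face up by tipping it against the holder's front step so that it falls over onto the cork deck, then slide it in under the metal side lips from their open end until it is fully home against the back stop, and let go. Leave the jars, bowl, mug, rib and finished tile where they are.

Things in the scene. Friction and masses are not known exactly. Their poses are not given: they have to be found in the camera images.
- tile_center (a point): centre of the square bevelled tile lying glazed face down before the holder. 16 mm thick, 0.22-0.37 kg. Its terracotta back is a 100 x 100 x 6 mm slab; the other 10 mm narrow by a bevel on all sides to the 80 x 80 mm blue glazed face, so face down its rim overhangs by 10 mm at 10 mm height. z points from glaze to back (up at first, down when done); x, y square to its sides.
- holder: yellow holder with a cork deck, fixed. Origin: on the table at the foot of the middle of its upright front step; z up, x level into the holder, y across. The step is a wall 18 mm high and 150 mm wide; behind it the deck is level at 18 mm. Its first 90 mm are open: a tile tipped over the step lands there, its front 0 to 35 mm out over the step.
- holder_mouth (a point): open end of the track: middle line, on the deck, x = 130 mm from the step. From x = 92 mm to here two side fences 18 mm high narrow from 66 to 52 mm either side of the middle; from here to the back stop they are parallel, 104 mm apart, under aluminium lips that reach in to 42 mm from the middle, 19 to 24 mm above the deck. Axes as the holder.
- holder_home (a point): where the centre of the tile is when it is fully home: middle line, x = 182 mm from the step, 8 mm above the deck (26 mm above the table). The back stop, 24 mm above the deck, is 50 mm further in. Axes as the holder.
- jar_green_center (a point): green-labelled glaze jar, 56 mm across, 70 mm tall; a bystander. The point is its centre, half-way up.
- jar_red_center (a point): red-labelled glaze jar, 56 mm across, 70 mm tall; a bystander. The point is its centre, half-way up.
- bowl_center (a point): white bowl, 120 mm across, 50 mm tall; a bystander. The point is its centre, half-way up.
- done_tile_center (a point): finished square tile, pale green glaze already up, 100 x 100 x 12 mm, no bevel; a bystander. The point is its centre, half-way up.
- brush_mug_center (a point): green mug of brushes, 76 mm across, 90 mm tall, the brushes reach 180 mm; a bystander. The point is its centre, half-way up.
- rib_center (a point): dark wooden throwing rib lying flat, 110 x 45 x 8 mm; a bystander. The point is its centre, half-way up.
- tile: the same tile; origin in the middle of its glazed face, 8 mm from its centre, same axes. A smooth fingertip grips its edge with a friction of about 0.5 to 0.7: the edge away from the step can be carried up by a low fingertip only while some 10 N press the tile against the step; once it stands it topples over the step with a light push near its top.
Things that resemble listed ones, but are neither listed nor needed, are in the scene too. There is more than one size of the tile; the one meant has the size given above.

How it is judged:
By the outcome, as a careful person would: the job done as asked, in the order asked, and still so for the second after the job is handed in, with the robot touching nothing.
It also fails if it takes over 72 s, if anything falls off the work surface, if the arm or the gripper's body presses on something with over 40 N, if the wrist force passes 120 N, or if a joint passes its speed limit or range.

ROBOT

A 6-joint arm with a two-finger parallel gripper is mounted at the origin on the work surface. World frame = base frame: x ahead of the robot, y to its left, z up, the work surface at z = 0. Lengths are in mm, angles in rad, forces in N, time in s.
With the tool pointing down it reaches from about 375 to 825 mm from the base axis. Payload 5.5 kg.
Tool frame: the origin (TCP) lies midway between the tips of the shut fingers; the grasp point (between the pads) lies 19 mm behind it (manip.pinch_z is the distance from the TCP to the grasp point, in mm); z points along the fingers, y is the line along which they close (so a half turn about z gives the same grasp; the last joint's range is limited). The gripper opens to 85 mm and grips with 20 to 120 N. Pads are 22 mm wide; open, the fingers measure 114 mm over their backs; the gripper's body (76 mm by 85 mm) begins 54 mm behind the grasp point. The pads swing forward as they close: fully open they stand 13 mm farther back than shut.
Start: joints at [-1.184, 0.314, -0.047, 1.21, 0, 1.571], TCP at [226.332, -555.669, 231.299] pointing down, gripper open.
Joint ranges: [-2.67, 2.67], [-0.69, 1.73], [-1.03, 1.25], [-2.08, 2.16], [-1.42, 1.45], [-3.14, 3.14]. Speed limits (rad/s): [2.39, 2.39, 3.01, 3.14, 3.14, 3.14].

INTERFACE

Orientations are given as a unit quaternion [w, x, y, z].
In Python, from plant import manip gives the robot as it stands.
- The arm moves only by the tool send_rows, never from a script. Its argument "increments" is a list of rows, each an object with "linear": the shift along the tool's x, y, z normalised to -1 to 1, where 1 is 100 mm, a list of three; "turn": the turn, a rotation vector about the tool's x, y, z normalised to -1 to 1, where 1 is 1.5 rad, a list of three; "jaw": the closure, from -1 (fully open) to 1 (shut), so that 0 is half open. A call has 1 to 12 rows; each row is the pose to reach, as a shift and turn from the pose commanded when the call began, along the tool's axes at that moment; what a row does not reach only later rows make up. A row lasts 1/10 s, in which the tool goes at most 50 mm and 8.59 degrees, less where a joint would pass 70% of its speed; a pose out of reach is approached as far as the arm can. A call with a number of a shift or a turn outside -1 to 1 is refused whole. A call with a gripper value outside its range is refused whole. The fingers move at their own pace and stop on an object; "grip_force" is the grip in N (left out, the last holds). Time passes only in rows, so rows that repeat a pose let the fingers close. It gives the time, the measured TCP pose, the force, the opening and the grip force at its end, in the units of the state.
- manip.sense(): the state, without advancing time (a new reading comes with each control period).
- manip.get_image(name): name is "scene" or "side" or "wrist"; returns a dict with "color" (384x512x3 uint8, red, green, blue), "camera_matrix" (3x3 intrinsics, pixels), "rvec" (rotation vector, rad) and "tvec" (3), from world to camera coordinates, as OpenCV has them. Camera axes: x right, y down, z forward; pixel columns grow to the right and rows downward; lengths in mm; the calibration is good to about 2 mm. A picture is of the moment at which its call begins. There is no depth.
- manip.finish_job(): hands the job in; it is judged then, once.
The state is a dict: "time": time; "qpos": joint angles; "qvel": joint speeds; "tau": joint torques, N m; "tcp_pos": TCP position; "orientation": TCP orientation; "contact_force": force on the tool from outside, world axes, zero at the start; "ft_torque": the same for the moment, N m; "finger_gap": finger opening in mm; "grip_force": force on a finger pad.
Only numpy, scipy, OpenCV 4.12 (cv2) and the standard library are available. Lean on these libraries where they do the work, as an engineer would, in place of code of your own. Each camera call takes 0.05 s, during which the arm holds its last target. There are 200 camera calls.

## Working session

There is one attempt and no reset: what is moved stays moved. The work goes in short steps, Python scripts to look and compute and a tool call to move; the robot and the scene stay as the last step left them, time stands still between calls to the robot, and variables do not carry over. Pictures are saved under pics/ and viewed, at most 10 in all, crops included, and the job is handed in when it is done.

Besides the shell and the picture viewer there is one more tool, called after "Call:" by a JSON object that holds its "api" and its "payload", one argument or row to a line. send_rows: Moves the arm, as the interface text tells. Scaled input: -1 to 1 covers 100 mm each way for a shift and 1.5 rad each way for a turn. Its arguments: {"type":"object","properties":{"increments":{"type":"array"},"grip_force":{"type":"number"}},"required":["increments"]}

```bash
mkdir -p pics; ls
cat > h.py <<'E'
import numpy as np,cv2
from plant import manip
from scipy.spatial.transform import Rotation as R
def im(name,save=None):
    d=manip.get_image(name)
    if save: cv2.imwrite('pics/'+save,d['color'][:,:,::-1])
    return d
def ray(d,uv,z):
    K=np.array(d['camera_matrix']);Rm,_=cv2.Rodrigues(np.array(d['rvec'],float));t=np.array(d['tvec'],float).ravel()
    uv=np.atleast_2d(np.array(uv,float));c=-Rm.T@t
    v=np.c_[uv,np.ones(len(uv))]@np.linalg.inv(K).T@Rm
    return c+v*((z-c[2])/v[:,2])[:,None]
def proj(d,P):
    return cv2.projectPoints(np.array(P,float).reshape(-1,3),np.array(d['rvec'],float),np.array(d['tvec'],float),np.array(d['camera_matrix'],float),None)[0].reshape(-1,2)
def st():
    s=manip.sense();q=s['orientation']
    print({k:np.round(s[k],3) for k in ['time','qpos','tcp_pos','orientation','contact_force','finger_gap','grip_force']})
    return s
E
python3 - <<'E'
from h import *
import pickle
a=im('scene');b=im('side')
pickle.dump((a,b),open('v.pkl','wb'))
cv2.imwrite('pics/a.png',np.vstack([a['color']])[:,:,::-1]);cv2.imwrite('pics/b.png',b['color'][:,:,::-1])
s=st()
for d in(a,b):
  Rm,_=cv2.Rodrigues(np.array(d['rvec'],float));print(np.round(-Rm.T@np.array(d['tvec']).ravel()),np.round(Rm[2],2))
E
```

```text
pics
{'time': np.float64(0.1), 'qpos': array([-1.184,  0.314, -0.048,  1.21 ,  0.   ,  1.571]), 'tcp_pos': array([ 226.118, -555.186,  230.53 ]), 'orientation': array([-0.001,  0.981,  0.192, -0.   ]), 'contact_force': array([-0.182, -0.325,  0.466]), 'finger_gap': np.float64(85.205), 'grip_force': np.float64(0.0)}
[961. 706. 671.] [-0.4  -0.69 -0.6 ]
[ 262. -504.  586.] [ 0.35  0.63 -0.69]
```

View pics/a.png

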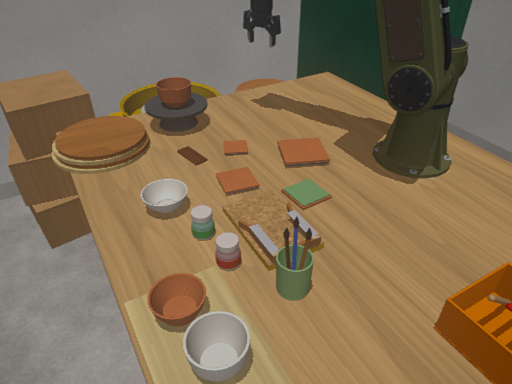

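View pics/b.png

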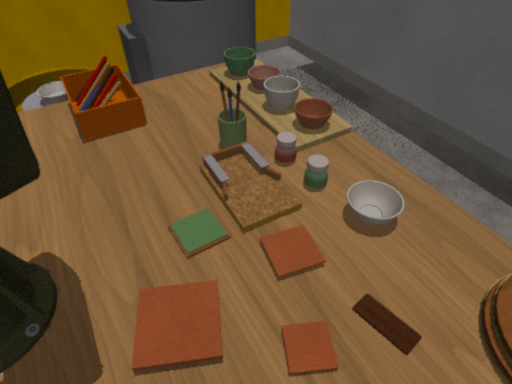

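The scene view shows the holder at (270,225). Terracotta tiles lie at (238,180), (236,147) and (303,151). In the side view they are at (292,250) in front of the step, (308,347) small and (180,322) large. The one before the step is probably the right one, so I'll check the sizes.

Run:
```python
from h import *
import pickle
a,b=pickle.load(open('v.pkl','rb'))
for d,n in((a,'scene'),(b,'side')):
  hsv=cv2.cvtColor(d['color'],cv2.COLOR_RGB2HSV)
  m=((hsv[...,0]<10)&(hsv[...,1]>160)&(hsv[...,2]>120)).astype(np.uint8)*255
  cs,_=cv2.findContours(m,cv2.RETR_EXTERNAL,cv2.CHAIN_APPROX_NONE)
  for c in cs:
    if cv2.contourArea(c)<250: continue
    h=ray(d,c[:,0,:],16)[:,:2].astype(np.float32)
    r=cv2.minAreaRect(h);print(n,c[:,0].mean(0).round(),np.round(r[0]),np.round(r[1]),round(r[2],1))
crop=b['color'][130:290,180:340];cv2.imwrite('pics/c.png',cv2.resize(crop,(600,600),interpolation=cv2.INTER_CUBIC)[:,:,::-1])
```

```text
(no output)
```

View pics/c.png

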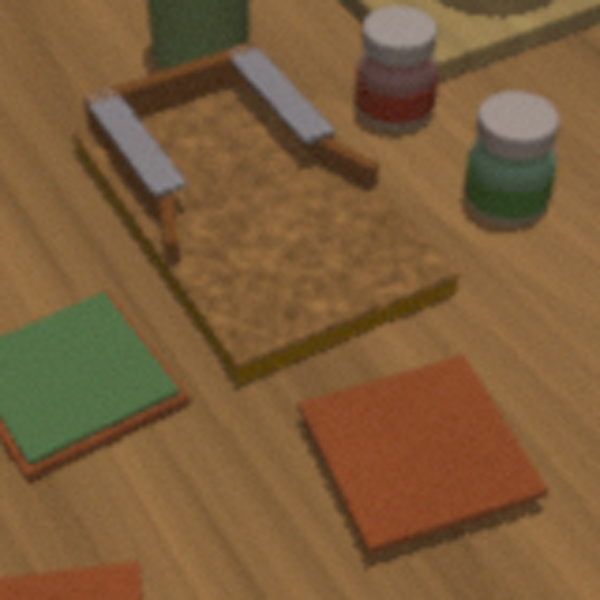

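The crop shows the step's foot running from (240,384) to (455,297). The candidate tile has corners (300,408), (463,358), (547,492) and (370,548). Next I'll measure both.

Run:
```python
from h import *
import pickle
a,b=pickle.load(open('v.pkl','rb'))
print(cv2.cvtColor(b['color'],cv2.COLOR_RGB2HSV)[250,292],cv2.cvtColor(a['color'],cv2.COLOR_RGB2HSV)[180,238],cv2.cvtColor(b['color'],cv2.COLOR_RGB2HSV)[228,300])
for d,n in((a,'scene'),(b,'side')):
  hsv=cv2.cvtColor(cv2.GaussianBlur(d['color'],(3,3),0),cv2.COLOR_RGB2HSV)
  m=((hsv[...,0]<11)&(hsv[...,1]>165)&(hsv[...,2]>125)).astype(np.uint8)*255
  cs,_=cv2.findContours(m,cv2.RETR_EXTERNAL,cv2.CHAIN_APPROX_NONE)
  for c in cs:
    if cv2.contourArea(c)<150: continue
    h=ray(d,c[:,0,:],16)[:,:2].astype(np.float32)
    r=cv2.minAreaRect(h);print(n,c[:,0].mean(0).round(),np.round(r[0]),np.round(r[1]),round(r[2],1))
def cr(p): return np.array(p,float)/3.75+[180,130]-.5+.13
T=ray(b,cr([(300,408),(463,358),(547,492),(370,548)]),16);print(T.round(),np.linalg.norm(T-np.roll(T,1,0),axis=1).round(),T.mean(0))
D=ray(b,cr([(237,367),(457,279),(78,137)]),18);F=ray(b,cr([(240,384),(455,297)]),0)
print(D.round(1),F.round(1),np.linalg.norm(D[0]-D[1]),np.linalg.norm(F[0]-F[1]))
for P in (D,F):
  v=P[0]-P[1];print('angle y', np.degrees(np.arctan2(v[1],v[0])), (P[0]+P[1])/2)
v=D[2]-D[0];print(np.degrees(np.arctan2(v[1],v[0])),np.linalg.norm(v))
```

```text
[ 11 184 137] [ 12 159 162] [ 10 180 139]
side [309. 347.] [ 457. -328.] [74. 74.] 66.3
side [177. 325.] [ 292. -182.] [137. 138.] 68.1
side [291. 250.] [ 542. -154.] [95. 96.] 80.3
[[ 501.  -99.   16.]
 [ 598. -114.   16.]
 [ 582. -211.   16.]
 [ 485. -194.   16.]] [96. 99. 98. 98.] [ 541.73806093 -154.76866676   16.        ]
[[484.5 -57.7  18. ]
 [630.7 -62.8  18. ]
 [489.8 175.4  18. ]] [[486.9 -55.7   0. ]
 [632.4 -60.8   0. ]] 146.3190852550633 145.63290753596004
angle y 178.02360176787835 [557.58103516 -60.23968538  18.        ]
angle y 178.00127538653868 [559.64197131 -58.24127385   0.        ]
88.67776225531966 233.22679222957106
```

```bash
cat >> h.py <<'E'
HX=np.radians(88.3);H0=np.array([558.5,-59.,0]);hx=np.array([np.cos(HX),np.sin(HX),0]);hy=np.array([-hx[1],hx[0],0])
def orient(tilt):
    B=np.c_[hx,-hy,[0,0,-1]]
    return R.from_matrix(B)*R.from_rotvec([0,np.radians(tilt),0])
def hol(p): p=np.array(p,float)-H0; return np.array([p@hx,p@hy,p[2]])
def go(pos=None,tilt=0,holder=None):
    s=manip.sense();q=s['orientation'];Q=R.from_quat([q[1],q[2],q[3],q[0]])
    if holder is not None: pos=H0+hx*holder[0]+hy*holder[1]+np.array([0,0,holder[2]])
    d=np.array(pos)-s['tcp_pos']
    print('linear',np.round(Q.inv().apply(d)/100,3),'turn',np.round((Q.inv()*orient(tilt)).as_rotvec()/1.5,3))
E
python3 - <<'E'
from h import *
go([465,-165,231])
E
```

```text
linear [ 3.684 -2.713 -0.   ] turn [-0.001 -0.001 -0.77 ]
```

Call:
{"api": "send_rows", "payload": {
  "increments": [
    {"linear": [0.5, -0.35, 0], "turn": [0, 0, -0.1], "jaw": 1},
    {"linear": [1, -0.72, 0], "turn": [0, 0, -0.2], "jaw": 1},
    {"linear": [1, -0.72, 0], "turn": [0, 0, -0.3], "jaw": 1},
    {"linear": [1, -0.72, 0], "turn": [0, 0, -0.4], "jaw": 1},
    {"linear": [1, -0.72, 0], "turn": [0, 0, -0.5], "jaw": 1},
    {"linear": [1, -0.72, 0], "turn": [0, 0, -0.6], "jaw": 1},
    {"linear": [1, -0.72, 0], "turn": [0, 0, -0.7], "jaw": 1},
    {"linear": [1, -0.72, 0], "turn": [0, 0, -0.77], "jaw": 1},
    {"linear": [1, -0.72, 0], "turn": [0, 0, -0.77], "jaw": 1}
  ]
}}

```text
time: 1.0
tcp_pos: [291.6, -451.0, 230.9]
orientation: [-0.0, 0.717, 0.697, 0.0]
contact_force: [-0.2, 1.0, 0.3]
finger_gap: -0.1
grip_force: 0.0
```

Run:
```python
from h import *
st();go([465,-165,231])
```

```text
{'time': np.float64(1.0), 'qpos': array([-0.997,  0.196, -0.201,  1.175, -0.   ,  0.603]), 'tcp_pos': array([ 291.642, -450.99 ,  230.921]), 'orientation': array([-0.   ,  0.717,  0.697,  0.   ]), 'contact_force': array([-0.246,  1.016,  0.266]), 'finger_gap': np.float64(-0.137), 'grip_force': np.float64(0.0)}
linear [2.909 1.651 0.   ] turn [-0.    -0.     0.001]
```

Call:
{"api": "send_rows", "payload": {
  "increments": [
    {"linear": [0.4, 0.28, 0], "turn": [0, 0, 0], "jaw": 1},
    {"linear": [0.8, 0.5, 0], "turn": [0, 0, 0], "jaw": 1},
    {"linear": [1, 0.85, 0], "turn": [0, 0, 0], "jaw": 1}
  ]
}}

```text
time: 1.3
tcp_pos: [378.8, -351.2, 231.2]
orientation: [-0.001, 0.719, 0.695, 0.0]
contact_force: [-0.0, -0.9, 0.1]
finger_gap: 0.5
grip_force: 0.0
```

Call:
{"api": "send_rows", "payload": {
  "increments": [
    {"linear": [0.4, 0.28, 0], "turn": [0, 0, 0], "jaw": 1},
    {"linear": [0.8, 0.5, 0], "turn": [0, 0, 0], "jaw": 1},
    {"linear": [1, 0.8, 0.0], "turn": [0, 0, 0], "jaw": 1}
  ]
}}

```text
time: 1.6
tcp_pos: [462.5, -253.2, 231.3]
orientation: [-0.001, 0.718, 0.696, 0.0]
contact_force: [0.2, -0.5, 0.5]
finger_gap: -0.2
grip_force: 0.0
```

Call:
{"api": "send_rows", "payload": {
  "increments": [
    {"linear": [0.4, 0, 0.1], "turn": [0, 0, 0], "jaw": 1},
    {"linear": [0.8, 0, 0.4], "turn": [0, 0, 0], "jaw": 1},
    {"linear": [0.9, 0, 0.6], "turn": [0, 0, 0], "jaw": 1},
    {"linear": [0.9, 0, 0.6], "turn": [0, 0, 0], "jaw": 1}
  ]
}}

```text
time: 2.0
tcp_pos: [462.9, -163.8, 168.6]
orientation: [-0.002, 0.717, 0.697, -0.001]
contact_force: [-1.1, -0.4, 0.4]
finger_gap: -0.4
grip_force: 0.0
```

Run:
```python
from h import *
import pickle
st();d=im('wrist','w1.png');pickle.dump(d,open('w1.pkl','wb'));go([465,-165,100])
```

```text
{'time': np.float64(2.0), 'qpos': array([-0.34 ,  0.151, -0.401,  1.024,  0.   ,  1.259]), 'tcp_pos': array([ 462.881, -163.821,  168.638]), 'orientation': array([-0.002,  0.717,  0.697, -0.001]), 'contact_force': array([-1.073, -0.448,  0.379]), 'finger_gap': np.float64(-0.386), 'grip_force': np.float64(0.0)}
linear [0.003 0.011 0.704] turn [-0.002 -0.     0.   ]
```

View pics/w1.png

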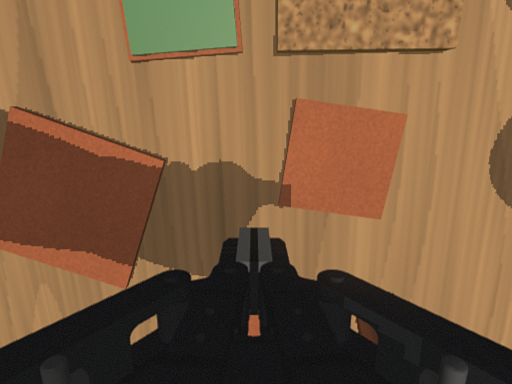

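The wrist view shows the tile corners at (297,99), (406,114), (381,218) and (279,206). The deck's front edge runs from (276,51) to (457,45).

Run:
```python
from h import *
import pickle
d=pickle.load(open('w1.pkl','rb'))
T=ray(d,[(297,99),(406,114),(381,218),(279,206)],16);print(T.round(),np.linalg.norm(T-np.roll(T,1,0),axis=1).round(),T.mean(0))
D=ray(d,[(276,50),(457,45.5)],18);v=D[0]-D[1];print(D.round(1),np.degrees(np.arctan2(v[1],v[0]))-90,D.mean(0),np.linalg.norm(v))
print([hol(t).round(1) for t in T])
```

```text
[[ 502.  -95.   16.]
 [ 599. -111.   16.]
 [ 584. -208.   16.]
 [ 485. -193.   16.]] [100.  98.  98.  99.] [ 542.33701899 -151.86372342   16.        ]
[[483.7 -55.   18. ]
 [635.1 -55.9  18. ]] 89.67976651687269 [559.41874606 -55.47194614  18.        ] 151.44312612526608
[array([-37.9,  55.5,  16. ]), array([-50.5, -41.6,  16. ]), array([-148.3,  -29.5,   16. ]), array([-136.5,   69.2,   16. ])]
```

Call:
{"api": "send_rows", "payload": {
  "increments": [
    {"linear": [0, 0, 0.3], "turn": [0, 0, 0], "jaw": 1},
    {"linear": [0, 0, 0.65], "turn": [0, 0, 0], "jaw": 1},
    {"linear": [-0.05, 0, 1], "turn": [0, 0, 0], "jaw": 1}
  ]
}}

```text
time: 2.35
tcp_pos: [466.7, -172.9, 72.1]
orientation: [0.002, 0.718, 0.696, 0.001]
contact_force: [0.5, -1.0, -0.5]
finger_gap: -0.0
grip_force: 0.0
```

Call:
{"api": "send_rows", "payload": {
  "increments": [
    {"linear": [0, 0, 0.3], "turn": [0, 0, 0], "jaw": 1},
    {"linear": [0, 0, 0.5], "turn": [0, 0, 0], "jaw": 1},
    {"linear": [0, 0, 0.6], "turn": [0, 0, 0], "jaw": 1},
    {"linear": [0, 0, 0.6], "turn": [0, 0, 0], "jaw": 1}
  ]
}}

```text
time: 2.75
tcp_pos: [464.9, -172.1, 11.1]
orientation: [-0.0, 0.718, 0.696, -0.0]
contact_force: [-0.6, -0.7, -0.7]
finger_gap: 0.3
grip_force: 0.0
```

Call:
{"api": "send_rows", "payload": {
  "increments": [
    {"linear": [0, 0.04, 0], "turn": [0, 0, 0], "jaw": 1},
    {"linear": [0, 0.08, 0], "turn": [0, 0, 0], "jaw": 1},
    {"linear": [0, 0.12, 0], "turn": [0, 0, 0], "jaw": 1},
    {"linear": [0, 0.16, 0], "turn": [0, 0, 0], "jaw": 1},
    {"linear": [0, 0.2, 0], "turn": [0, 0, 0], "jaw": 1},
    {"linear": [0, 0.24, 0], "turn": [0, 0, 0], "jaw": 1},
    {"linear": [0, 0.28, 0], "turn": [0, 0, 0], "jaw": 1},
    {"linear": [0, 0.31, 0], "turn": [0, 0, 0], "jaw": 1},
    {"linear": [0, 0.31, 0], "turn": [0, 0, 0], "jaw": 1}
  ]
}}

```text
time: 3.65
tcp_pos: [496.7, -172.0, 11.3]
orientation: [0.0, 0.717, 0.697, 0.0]
contact_force: [0.7, -0.6, -0.4]
finger_gap: -0.1
grip_force: 0.0
```

```bash
sed -i 's/88\.3/88.7/;s/558.5,-59/559,-57/' h.py
python3 - <<'E'
from h import *
import pickle
s=st();print(hol(s['tcp_pos']));b=im('side')
crop=b['color'][130:290,180:340];cv2.imwrite('pics/d.png',cv2.resize(crop,(600,600),interpolation=cv2.INTER_CUBIC)[:,:,::-1]);pickle.dump(b,open('b2.pkl','wb'))
E
```

```text
{'time': np.float64(3.65), 'qpos': array([-3.340e-01,  3.700e-01, -5.190e-01,  6.810e-01,  1.000e-03,
        1.266e+00]), 'tcp_pos': array([ 496.742, -171.997,   11.277]), 'orientation': array([0.   , 0.717, 0.697, 0.   ]), 'contact_force': array([ 0.713, -0.606, -0.434]), 'finger_gap': np.float64(-0.093), 'grip_force': np.float64(0.011)}
[-116.37968686   59.63340412   11.2768077 ]
```

View pics/d.png

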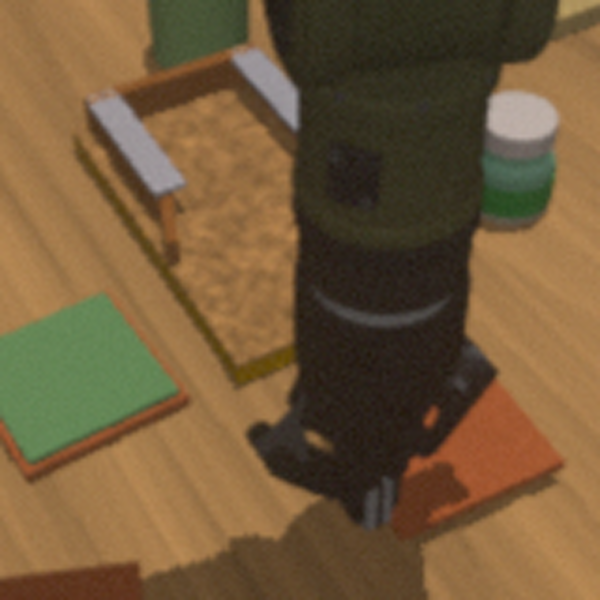

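Run:
```python
from h import *
import pickle
b=pickle.load(open('b2.pkl','rb'))
def cr(p): return np.array(p,float)/3.75+[180,130]-.37
for t in ray(b,cr([(500,383),(563,463),(405,528)]),16): print(hol(t).round(1),t.round())
go(holder=[-175,8,100]); go(holder=[-190,0,100]);
```

```text
[-81.7 -48.2  16. ] [ 605. -140.   16.]
[-142.7  -45.2   16. ] [ 601. -201.   16.]
[-137.    48.9   16. ] [ 507. -193.   16.]
linear [-0.584  0.522 -0.887] turn [ 0.001 -0.    -0.004]
linear [-0.733  0.603 -0.887] turn [ 0.001 -0.    -0.004]
```

Call:
{"api": "send_rows", "payload": {
  "increments": [
    {"linear": [0, -0.1, 0], "turn": [0, 0, 0], "jaw": 1},
    {"linear": [-0.3, -0.1, -0.1], "turn": [0, 0, 0], "jaw": 1},
    {"linear": [-0.6, -0.05, -0.1], "turn": [0, 0, 0], "jaw": 1},
    {"linear": [-0.6, 0.3, -0.1], "turn": [0, 0.08, 0], "jaw": 0},
    {"linear": [-0.6, 0.58, -0.1], "turn": [0, 0.175, -0.004], "jaw": 0},
    {"linear": [-0.58, 0.58, 0], "turn": [0, 0.175, -0.004], "jaw": 0},
    {"linear": [-0.56, 0.58, 0.03], "turn": [0, 0.175, -0.004], "jaw": 0},
    {"linear": [-0.56, 0.58, 0.06], "turn": [0, 0.175, -0.004], "jaw": 0},
    {"linear": [-0.56, 0.58, 0.08], "turn": [0, 0.175, -0.004], "jaw": 0},
    {"linear": [-0.56, 0.58, 0.08], "turn": [0, 0.175, -0.004], "jaw": 0}
  ]
}}

```text
time: 4.7
tcp_pos: [551.6, -228.7, 3.8]
orientation: [-0.091, 0.709, 0.693, 0.094]
contact_force: [-0.1, 0.3, 0.6]
finger_gap: 42.7
grip_force: 0.0
```

Run:
```python
from h import *
import pickle
s=st();print(hol(s['tcp_pos']));b=im('side');a=im('scene')
A=cv2.resize(b['color'][170:330,180:340],(400,400),interpolation=cv2.INTER_CUBIC);B=cv2.resize(a['color'][110:270,180:340],(400,400),interpolation=cv2.INTER_CUBIC);cv2.imwrite('pics/e.png',np.hstack([A,B])[:,:,::-1])
```

```text
{'time': np.float64(4.7), 'qpos': array([-0.52 ,  0.585, -0.214,  0.899,  0.23 ,  1.058]), 'tcp_pos': array([ 551.587, -228.696,    3.769]), 'orientation': array([-0.091,  0.709,  0.693,  0.094]), 'contact_force': array([-0.124,  0.262,  0.631]), 'finger_gap': np.float64(42.692), 'grip_force': np.float64(0.0)}
[-171.81973676    3.51540112    3.76900177]
```

View pics/e.png

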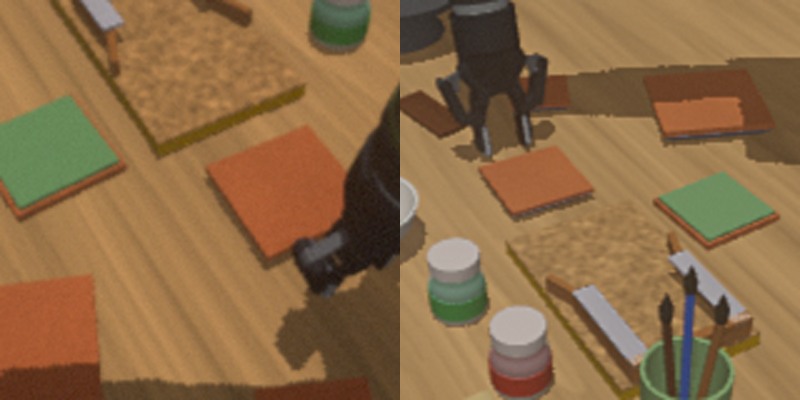

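Both views show the tile square to the step, with the open fingers behind its far edge. Now I push it to the step.

Call:
{"api": "send_rows", "payload": {
  "increments": [
    {"linear": [0.097, 0, 0.026], "turn": [0, 0, 0], "jaw": 0},
    {"linear": [0.145, 0, 0.039], "turn": [0, 0, 0], "jaw": 0},
    {"linear": [0.193, 0, 0.052], "turn": [0, 0, 0], "jaw": 0},
    {"linear": [0.242, 0, 0.065], "turn": [0, 0, 0], "jaw": 0},
    {"linear": [0.29, 0, 0.078], "turn": [0, 0, 0], "jaw": 0},
    {"linear": [0.338, 0, 0.091], "turn": [0, 0, 0], "jaw": 0},
    {"linear": [0.386, 0, 0.104], "turn": [0, 0, 0], "jaw": 0},
    {"linear": [0.435, 0, 0.116], "turn": [0, 0, 0], "jaw": 0},
    {"linear": [0.483, 0, 0.129], "turn": [0, 0, 0], "jaw": 0},
    {"linear": [0.512, 0, 0.137], "turn": [0, 0, 0], "jaw": 0},
    {"linear": [0.531, 0, 0.142], "turn": [0, 0, 0], "jaw": 0}
  ]
}}

```text
time: 5.9
tcp_pos: [553.6, -174.5, 3.4]
orientation: [-0.091, 0.709, 0.693, 0.094]
contact_force: [0.5, -1.8, 1.1]
finger_gap: 42.7
grip_force: 1.1
```

Call:
{"api": "send_rows", "payload": {
  "increments": [
    {"linear": [0.02, 0, 0.005], "turn": [0, 0, 0], "jaw": 0},
    {"linear": [0.04, 0, 0.01], "turn": [0, 0, 0], "jaw": 0}
  ]
}}

```text
time: 6.1
tcp_pos: [553.7, -170.6, 3.4]
orientation: [-0.091, 0.709, 0.693, 0.094]
contact_force: [-0.4, -3.2, 0.3]
finger_gap: 42.5
grip_force: 1.0
```

Call:
{"api": "send_rows", "payload": {
  "increments": [
    {"linear": [0.02, 0, 0.005], "turn": [0, 0, 0], "jaw": 0},
    {"linear": [0.04, 0, 0.01], "turn": [0, 0, 0], "jaw": 0}
  ]
}}

```text
time: 6.3
tcp_pos: [553.7, -166.4, 3.4]
orientation: [-0.091, 0.709, 0.693, 0.094]
contact_force: [-0.8, -2.3, -0.3]
finger_gap: 42.9
grip_force: 0.9
```

Run:
```python
from h import *
s=st();print(hol(s['tcp_pos']))
```

```text
{'time': np.float64(6.3), 'qpos': array([-0.429,  0.54 , -0.294,  0.841,  0.241,  1.152]), 'tcp_pos': array([ 553.705, -166.381,    3.43 ]), 'orientation': array([-0.091,  0.709,  0.693,  0.094]), 'contact_force': array([-0.819, -2.28 , -0.326]), 'finger_gap': np.float64(42.93), 'grip_force': np.float64(0.875)}
[-109.47308444    2.81164684    3.42978664]
```

Friction alone (~2 N) so far; I keep going in small steps until the step takes the load.

Call:
{"api": "send_rows", "payload": {
  "increments": [
    {"linear": [0.02, 0, 0.005], "turn": [0, 0, 0], "jaw": 0},
    {"linear": [0.03, 0, 0.008], "turn": [0, 0, 0], "jaw": 0}
  ]
}}

```text
time: 6.5
tcp_pos: [554.3, -164.7, 3.5]
orientation: [-0.09, 0.709, 0.693, 0.093]
contact_force: [0.4, -8.3, -0.6]
finger_gap: 42.6
grip_force: 4.1
```

Call:
{"api": "send_rows", "payload": {
  "increments": [
    {"linear": [0.015, 0, 0.004], "turn": [0, 0, 0], "jaw": 0},
    {"linear": [0.015, 0, 0.004], "turn": [0, 0, 0], "jaw": 0}
  ]
}}

```text
time: 6.7
tcp_pos: [554.3, -164.7, 3.5]
orientation: [-0.089, 0.709, 0.693, 0.092]
contact_force: [-1.0, -10.5, -1.6]
finger_gap: 42.5
grip_force: 5.2
```

Call:
{"api": "send_rows", "payload": {
  "increments": [
    {"linear": [0.015, 0, 0.004], "turn": [0, 0, 0], "jaw": 0},
    {"linear": [0.015, 0, 0.004], "turn": [0, 0, 0], "jaw": 0}
  ]
}}

```text
time: 6.9
tcp_pos: [554.4, -164.6, 3.5]
orientation: [-0.088, 0.71, 0.693, 0.091]
contact_force: [-1.6, -15.5, -1.2]
finger_gap: 42.6
grip_force: 7.3
```

Contact with the step is made at about 15 N with a soft arm (~3 N/mm). Now I carry the far edge up along its arc, keeping that push.

Call:
{"api": "send_rows", "payload": {
  "increments": [
    {"linear": [0.01, 0, -0.038], "turn": [0, 0, 0], "jaw": 0},
    {"linear": [0.019, 0, -0.076], "turn": [0, 0, 0], "jaw": 0},
    {"linear": [0.032, 0, -0.112], "turn": [0, 0, 0], "jaw": 0},
    {"linear": [0.045, 0, -0.148], "turn": [0, 0, 0], "jaw": 0}
  ]
}}

```text
time: 7.3
tcp_pos: [554.4, -164.0, 19.1]
orientation: [-0.088, 0.71, 0.693, 0.091]
contact_force: [-1.8, -14.1, 0.6]
finger_gap: 42.4
grip_force: 6.9
```

Run:
```python
from h import *
s=st();print(hol(s['tcp_pos']));b=im('side');a=im('scene')
A=cv2.resize(b['color'][170:290,220:340],(400,400),interpolation=cv2.INTER_CUBIC);B=cv2.resize(a['color'][120:240,180:300],(400,400),interpolation=cv2.INTER_CUBIC);cv2.imwrite('pics/f.png',np.hstack([A,B])[:,:,::-1])
```

```text
{'time': np.float64(7.3), 'qpos': array([-0.421,  0.517, -0.288,  0.864,  0.234,  1.162]), 'tcp_pos': array([ 554.359, -164.026,   19.076]), 'orientation': array([-0.088,  0.71 ,  0.693,  0.091]), 'contact_force': array([ -1.779, -14.13 ,   0.617]), 'finger_gap': np.float64(42.409), 'grip_force': np.float64(6.915)}
[-107.10405992    2.21189919   19.07628129]
```

View pics/f.png

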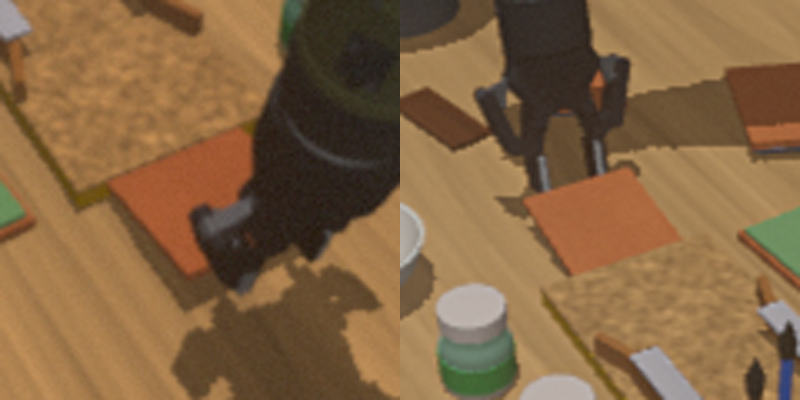

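The tile's far edge is up and following the fingers, with the near edge held at the step. Continue.

Call:
{"api": "send_rows", "payload": {
  "increments": [
    {"linear": [0.017, 0, -0.035], "turn": [0, 0, 0], "jaw": 0},
    {"linear": [0.033, 0, -0.069], "turn": [0, 0, 0], "jaw": 0},
    {"linear": [0.053, 0, -0.101], "turn": [0, 0, 0], "jaw": 0},
    {"linear": [0.072, 0, -0.133], "turn": [0, 0, 0], "jaw": 0},
    {"linear": [0.094, 0, -0.163], "turn": [0, 0, 0], "jaw": 0},
    {"linear": [0.117, 0, -0.193], "turn": [0, 0, 0], "jaw": 0}
  ]
}}

```text
time: 8.0
tcp_pos: [554.6, -158.9, 41.3]
orientation: [-0.087, 0.71, 0.693, 0.09]
contact_force: [-3.2, -18.6, 4.4]
finger_gap: 42.5
grip_force: 9.4
```

Call:
{"api": "send_rows", "payload": {
  "increments": [
    {"linear": [0.026, 0, -0.027], "turn": [0, 0, 0], "jaw": 0},
    {"linear": [0.052, 0, -0.054], "turn": [0, 0, 0], "jaw": 0},
    {"linear": [0.08, 0, -0.078], "turn": [0, 0, 0], "jaw": 0},
    {"linear": [0.108, 0, -0.102], "turn": [0, 0, 0], "jaw": 0},
    {"linear": [0.139, 0, -0.124], "turn": [0, 0, 0], "jaw": 0},
    {"linear": [0.17, 0, -0.145], "turn": [0, 0, 0], "jaw": 0}
  ]
}}

```text
time: 8.6
tcp_pos: [555.0, -142.5, 60.2]
orientation: [-0.09, 0.71, 0.692, 0.094]
contact_force: [0.7, 0.2, -0.5]
finger_gap: 43.1
grip_force: 0.0
```

Run:
```python
from h import *
s=st();print(hol(s['tcp_pos']));b=im('side');a=im('scene')
A=cv2.resize(b['color'][170:290,220:340],(400,400),interpolation=cv2.INTER_CUBIC);B=cv2.resize(a['color'][120:240,180:300],(400,400),interpolation=cv2.INTER_CUBIC);cv2.imwrite('pics/g.png',np.hstack([A,B])[:,:,::-1])
```

```text
{'time': np.float64(8.6), 'qpos': array([-0.391,  0.459, -0.274,  0.93 ,  0.244,  1.193]), 'tcp_pos': array([ 555.044, -142.483,   60.207]), 'orientation': array([-0.09 ,  0.71 ,  0.692,  0.094]), 'contact_force': array([ 0.679,  0.173, -0.54 ]), 'finger_gap': np.float64(43.1), 'grip_force': np.float64(0.0)}
[-85.55088695   2.01587755  60.20674007]
```

View pics/g.png

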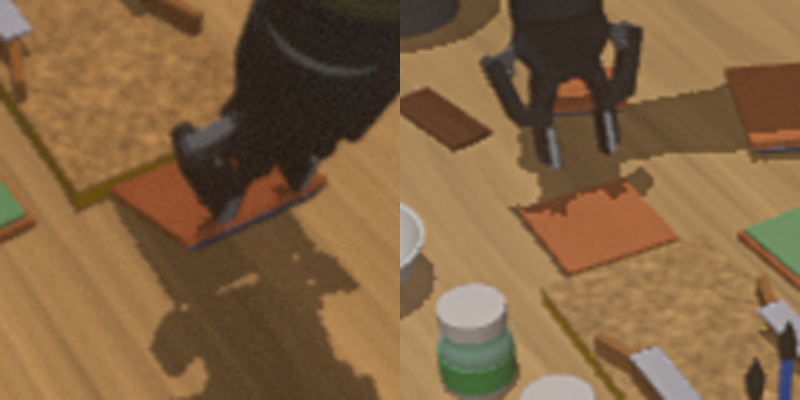

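The fingers slipped up off the rim near 35°: the force direction shows the tips were on the rim's side face rather than under its lip. The tile dropped back. I'll back off, lower until the tips are nearly at the table, and look again.

Call:
{"api": "send_rows", "payload": {
  "increments": [
    {"linear": [-0.1, 0, -0.1], "turn": [0, 0, 0], "jaw": 0},
    {"linear": [-0.4, 0, -0.15], "turn": [0, 0, 0], "jaw": 0},
    {"linear": [-0.63, 0, -0.17], "turn": [0, 0, 0], "jaw": 0},
    {"linear": [-0.7, 0, 0.1], "turn": [0, 0, 0], "jaw": 0},
    {"linear": [-0.757, 0, 0.315], "turn": [0, 0, 0], "jaw": 0},
    {"linear": [-0.764, 0, 0.344], "turn": [0, 0, 0], "jaw": 0},
    {"linear": [-0.77, 0, 0.373], "turn": [0, 0, 0], "jaw": 0},
    {"linear": [-0.77, 0, 0.373], "turn": [0, 0, 0], "jaw": 0}
  ]
}}

```text
time: 9.5
tcp_pos: [553.2, -205.6, 3.6]
orientation: [-0.091, 0.709, 0.693, 0.094]
contact_force: [0.3, -0.3, -0.2]
finger_gap: 43.0
grip_force: 0.0
```

Call:
{"api": "send_rows", "payload": {
  "increments": [
    {"linear": [-0.005, 0, 0.019], "turn": [0, 0, 0], "jaw": 0},
    {"linear": [-0.01, 0, 0.039], "turn": [0, 0, 0], "jaw": 0},
    {"linear": [-0.01, 0, 0.039], "turn": [0, 0, 0], "jaw": 0}
  ]
}}

```text
time: 9.8
tcp_pos: [553.7, -205.8, 0.1]
orientation: [-0.09, 0.709, 0.693, 0.094]
contact_force: [-0.3, 0.1, 3.8]
finger_gap: 42.2
grip_force: 1.7
```

Call:
{"api": "send_rows", "payload": {
  "increments": [
    {"linear": [-0.005, 0, 0.019], "turn": [0, 0, 0], "jaw": 0},
    {"linear": [-0.005, 0, 0.019], "turn": [0, 0, 0], "jaw": 0}
  ]
}}

```text
time: 10.0
tcp_pos: [553.9, -205.8, -0.2]
orientation: [-0.09, 0.709, 0.693, 0.095]
contact_force: [-3.5, -0.3, 18.0]
finger_gap: 42.8
grip_force: 8.5
```

Run:
```python
from h import *
s=st();print(hol(s['tcp_pos']));b=im('side');a=im('scene')
A=cv2.resize(b['color'][170:290,220:340],(400,400),interpolation=cv2.INTER_CUBIC);B=cv2.resize(a['color'][120:240,180:300],(400,400),interpolation=cv2.INTER_CUBIC);cv2.imwrite('pics/h.png',np.hstack([A,B])[:,:,::-1])
```

```text
{'time': np.float64(10.0), 'qpos': array([-0.487,  0.572, -0.248,  0.867,  0.236,  1.093]), 'tcp_pos': array([ 5.53890e+02, -2.05778e+02, -2.01000e-01]), 'orientation': array([-0.09 ,  0.709,  0.693,  0.095]), 'contact_force': array([-3.542, -0.279, 17.959]), 'finger_gap': np.float64(42.798), 'grip_force': np.float64(8.473)}
[-148.85543766    1.73287255   -0.20098569]
```

View pics/h.png

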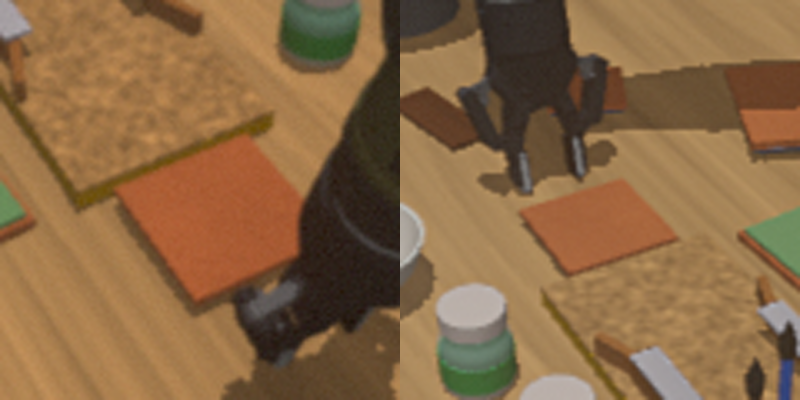

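The tips touch the table at TCP z≈0, and the tile is flat against the step again. I approach at z≈1 so the lip hooks on the finger faces.

Call:
{"api": "send_rows", "payload": {
  "increments": [
    {"linear": [0.008, 0, -0.031], "turn": [0, 0, 0], "jaw": 0},
    {"linear": [0.1, 0, -0.006], "turn": [0, 0, 0], "jaw": 0},
    {"linear": [0.2, 0, 0.02], "turn": [0, 0, 0], "jaw": 0},
    {"linear": [0.3, 0, 0.047], "turn": [0, 0, 0], "jaw": 0},
    {"linear": [0.36, 0, 0.063], "turn": [0, 0, 0], "jaw": 0},
    {"linear": [0.38, 0, 0.069], "turn": [0, 0, 0], "jaw": 0},
    {"linear": [0.4, 0, 0.074], "turn": [0, 0, 0], "jaw": 0},
    {"linear": [0.42, 0, 0.079], "turn": [0, 0, 0], "jaw": 0}
  ]
}}

```text
time: 10.9
tcp_pos: [554.2, -164.2, 0.3]
orientation: [-0.09, 0.709, 0.693, 0.093]
contact_force: [0.9, -9.1, 1.1]
finger_gap: 42.6
grip_force: 4.5
```

Call:
{"api": "send_rows", "payload": {
  "increments": [
    {"linear": [0.01, 0, 0.003], "turn": [0, 0, 0], "jaw": 0},
    {"linear": [0.01, 0, 0.003], "turn": [0, 0, 0], "jaw": 0}
  ]
}}

```text
time: 11.1
tcp_pos: [554.4, -164.1, 0.3]
orientation: [-0.089, 0.709, 0.693, 0.093]
contact_force: [0.2, -8.7, -0.0]
finger_gap: 43.2
grip_force: 4.1
```

Call:
{"api": "send_rows", "payload": {
  "increments": [
    {"linear": [0.01, 0, -0.038], "turn": [0, 0, 0], "jaw": 0},
    {"linear": [0.019, 0, -0.076], "turn": [0, 0, 0], "jaw": 0},
    {"linear": [0.032, 0, -0.112], "turn": [0, 0, 0], "jaw": 0},
    {"linear": [0.045, 0, -0.148], "turn": [0, 0, 0], "jaw": 0},
    {"linear": [0.062, 0, -0.183], "turn": [0, 0, 0], "jaw": 0},
    {"linear": [0.078, 0, -0.217], "turn": [0, 0, 0], "jaw": 0}
  ]
}}

```text
time: 11.7
tcp_pos: [554.3, -162.7, 23.2]
orientation: [-0.089, 0.71, 0.693, 0.092]
contact_force: [-0.7, -10.5, 0.3]
finger_gap: 42.3
grip_force: 4.5
```

Call:
{"api": "send_rows", "payload": {
  "increments": [
    {"linear": [0.02, 0, -0.032], "turn": [0, 0, 0], "jaw": 0},
    {"linear": [0.039, 0, -0.064], "turn": [0, 0, 0], "jaw": 0}
  ]
}}

```text
time: 11.9
tcp_pos: [554.4, -161.1, 30.5]
orientation: [-0.089, 0.71, 0.693, 0.092]
contact_force: [-0.1, -11.2, 1.7]
finger_gap: 42.6
grip_force: 5.2
```

```bash
cat >> h.py <<'E'
def tileq(d,save=None,roi=(slice(120,240),slice(180,300))):
    hsv=cv2.cvtColor(cv2.GaussianBlur(d['color'],(3,3),0),cv2.COLOR_RGB2HSV)
    m=((hsv[...,0]<14)&(hsv[...,1]>150)&(hsv[...,2]>110)).astype(np.uint8)*255
    cs,_=cv2.findContours(m,cv2.RETR_EXTERNAL,cv2.CHAIN_APPROX_NONE)
    for c in cs:
        if cv2.contourArea(c)>200: print(cv2.contourArea(c),cv2.approxPolyDP(cv2.convexHull(c),3,True)[:,0].tolist())
E
python3 - <<'E'
from h import *
a=im('scene');tileq(a);import pickle;pickle.dump(a,open('a3.pkl','wb'))
for t in range(0,46,5):
  c,s=np.cos(np.radians(t)),np.sin(np.radians(t))
  P=[H0-hx*100*c+hy*y+np.array([0,0,90*s+16*c]) for y in(50,-50)]
  print(t,proj(a,P).round(1).tolist())
E
```

```text
1974.5 [[202, 283], [203, 301], [184, 317], [161, 318], [150, 307], [151, 289], [169, 275], [189, 274]]
919.0 [[248, 168], [262, 191], [230, 201], [217, 177]]
266.0 [[329, 158], [284, 161], [284, 157], [326, 153]]
0 [[247.1, 174.2], [215.5, 183.8]]
5 [[247.1, 172.0], [215.4, 181.6]]
10 [[247.2, 170.0], [215.4, 179.6]]
15 [[247.5, 168.2], [215.5, 177.7]]
20 [[247.8, 166.5], [215.7, 176.1]]
25 [[248.3, 165.1], [216.0, 174.7]]
30 [[248.9, 163.9], [216.4, 173.5]]
35 [[249.7, 162.9], [217.0, 172.5]]
40 [[250.5, 162.2], [217.7, 171.8]]
45 [[251.5, 161.7], [218.5, 171.4]]
```

The tile follows at roughly 18–20°. I carry on, tipping the tool further under the lip as it rises.

Call:
{"api": "send_rows", "payload": {
  "increments": [
    {"linear": [0.022, 0, -0.03], "turn": [0, 0.023, 0], "jaw": 0},
    {"linear": [0.045, 0, -0.06], "turn": [0, 0.046, 0], "jaw": 0},
    {"linear": [0.071, 0, -0.087], "turn": [0, 0.07, 0], "jaw": 0}
  ]
}}

```text
time: 12.25
tcp_pos: [554.6, -156.6, 41.0]
orientation: [-0.125, 0.704, 0.687, 0.13]
contact_force: [-0.9, -11.9, 3.2]
finger_gap: 42.8
grip_force: 5.0
```

Run:
```python
from h import *
s=st();print(hol(s['tcp_pos']));a=im('scene');tileq(a)
```

```text
{'time': np.float64(12.25), 'qpos': array([-0.461,  0.535, -0.23 ,  0.963,  0.328,  1.107]), 'tcp_pos': array([ 554.563, -156.56 ,   41.014]), 'orientation': array([-0.125,  0.704,  0.687,  0.13 ]), 'contact_force': array([ -0.891, -11.924,   3.226]), 'finger_gap': np.float64(42.788), 'grip_force': np.float64(5.004)}
[-99.63535164   2.17662503  41.01401022]
1972.0 [[197, 278], [204, 288], [204, 298], [197, 309], [176, 319], [161, 318], [153, 312], [149, 293], [159, 280], [179, 273]]
997.5 [[248, 165], [263, 191], [231, 201], [218, 174]]
388.0 [[328, 159], [285, 163], [282, 155], [325, 151]]
```

Call:
{"api": "send_rows", "payload": {
  "increments": [
    {"linear": [0.016, 0, -0.029], "turn": [0, 0.012, 0], "jaw": 0},
    {"linear": [0.045, 0, -0.051], "turn": [0, 0.023, 0], "jaw": 0}
  ]
}}

```text
time: 12.5
tcp_pos: [554.3, -151.4, 47.2]
orientation: [-0.139, 0.701, 0.685, 0.143]
contact_force: [1.0, -4.3, 1.2]
finger_gap: 42.5
grip_force: 1.7
```

Run:
```python
from h import *
s=st();print(hol(s['tcp_pos']));a=im('scene');tileq(a)
```

```text
{'time': np.float64(12.5), 'qpos': array([-0.472,  0.544, -0.213,  0.995,  0.361,  1.089]), 'tcp_pos': array([ 554.324, -151.385,   47.196]), 'orientation': array([-0.139,  0.701,  0.685,  0.143]), 'contact_force': array([ 0.956, -4.288,  1.165]), 'finger_gap': np.float64(42.535), 'grip_force': np.float64(1.728)}
[-94.46719212   2.53335393  47.19635211]
1969.5 [[202, 283], [202, 303], [182, 318], [161, 318], [149, 305], [152, 287], [169, 275], [188, 274]]
992.5 [[250, 165], [262, 191], [230, 201], [219, 173]]
405.5 [[326, 160], [285, 163], [282, 154], [323, 150]]
```

Call:
{"api": "send_rows", "payload": {
  "increments": [
    {"linear": [0.041, 0, -0.015], "turn": [0, 0, 0], "jaw": 0},
    {"linear": [0.075, 0, -0.032], "turn": [0, 0, 0], "jaw": 0},
    {"linear": [0.108, 0, -0.048], "turn": [0, 0, 0], "jaw": 0}
  ]
}}

```text
time: 12.85
tcp_pos: [554.7, -143.8, 56.3]
orientation: [-0.138, 0.701, 0.685, 0.143]
contact_force: [-0.9, -6.5, 3.8]
finger_gap: 42.6
grip_force: 3.3
```

Run:
```python
from h import *
s=st();print(hol(s['tcp_pos']));a=im('scene');tileq(a)
for t in range(30,91,10):
  c,sn=np.cos(np.radians(t)),np.sin(np.radians(t))
  P=[H0-hx*100*c+hy*y+np.array([0,0,max(-10*sn,-10*c)+100*sn+16*c]) for y in(50,-50)]
  print(t,proj(a,P).round(1).tolist())
```

```text
{'time': np.float64(12.85), 'qpos': array([-0.459,  0.527, -0.217,  1.003,  0.361,  1.103]), 'tcp_pos': array([ 554.672, -143.773,   56.274]), 'orientation': array([-0.138,  0.701,  0.685,  0.143]), 'contact_force': array([-0.853, -6.51 ,  3.832]), 'finger_gap': np.float64(42.585), 'grip_force': np.float64(3.257)}
[-86.84896002   2.35795732  56.27362229]
1973.5 [[197, 278], [204, 287], [204, 298], [196, 310], [176, 319], [154, 313], [149, 294], [159, 280], [179, 273]]
1019.5 [[251, 164], [262, 191], [230, 201], [219, 173]]
391.0 [[328, 159], [285, 163], [282, 155], [325, 151]]
30 [[248.9, 163.9], [216.4, 173.5]]
40 [[250.5, 162.2], [217.7, 171.8]]
50 [[252.5, 161.1], [219.3, 170.8]]
60 [[255.0, 160.7], [221.3, 170.5]]
70 [[257.7, 161.4], [223.7, 171.4]]
80 [[260.8, 163.2], [226.4, 173.4]]
90 [[264.0, 166.2], [229.3, 176.6]]
```

Call:
{"api": "send_rows", "payload": {
  "increments": [
    {"linear": [0.041, 0, -0.001], "turn": [0, 0, 0], "jaw": 0},
    {"linear": [0.077, 0, -0.013], "turn": [0, 0, 0], "jaw": 0},
    {"linear": [0.115, 0, -0.028], "turn": [0, 0, 0], "jaw": 0}
  ]
}}

```text
time: 13.2
tcp_pos: [555.2, -134.9, 63.9]
orientation: [-0.137, 0.701, 0.685, 0.142]
contact_force: [-2.2, -9.9, 7.7]
finger_gap: 42.6
grip_force: 4.9
```

Run:
```python
from h import *
s=st();print(hol(s['tcp_pos']));a=im('scene');tileq(a)
```

```text
{'time': np.float64(13.2), 'qpos': array([-0.445,  0.511, -0.222,  1.006,  0.363,  1.117]), 'tcp_pos': array([ 555.173, -134.92 ,   63.854]), 'orientation': array([-0.137,  0.701,  0.685,  0.142]), 'contact_force': array([-2.161, -9.948,  7.68 ]), 'finger_gap': np.float64(42.626), 'grip_force': np.float64(4.95)}
[-77.98638979   2.05803032  63.85374164]
1971.5 [[201, 282], [203, 301], [188, 315], [165, 319], [151, 309], [149, 293], [159, 280], [173, 274], [188, 274]]
1039.5 [[251, 162], [262, 191], [230, 201], [220, 172]]
354.5 [[329, 160], [285, 163], [283, 155], [325, 151]]
```

Call:
{"api": "send_rows", "payload": {
  "increments": [
    {"linear": [0.04, 0, -0.015], "turn": [0, 0, 0], "jaw": 0},
    {"linear": [0.08, 0, -0.028], "turn": [0, 0, 0], "jaw": 0},
    {"linear": [0.122, 0, -0.038], "turn": [0, 0, 0], "jaw": 0},
    {"linear": [0.163, 0, -0.047], "turn": [0, 0, 0], "jaw": 0}
  ]
}}

```text
time: 13.65
tcp_pos: [555.5, -121.1, 75.0]
orientation: [-0.138, 0.701, 0.685, 0.143]
contact_force: [-2.5, -7.7, 8.6]
finger_gap: 42.7
grip_force: 4.8
```

Run:
```python
from h import *
s=st();print(hol(s['tcp_pos']));a=im('scene');tileq(a)
```

```text
{'time': np.float64(13.65), 'qpos': array([-0.425,  0.489, -0.229,  1.014,  0.367,  1.138]), 'tcp_pos': array([ 555.531, -121.099,   74.954]), 'orientation': array([-0.138,  0.701,  0.685,  0.143]), 'contact_force': array([-2.465, -7.656,  8.611]), 'finger_gap': np.float64(42.707), 'grip_force': np.float64(4.829)}
[-64.16154797   2.01338373  74.95352535]
1967.5 [[201, 282], [204, 298], [188, 315], [165, 319], [150, 307], [151, 289], [167, 276], [189, 274]]
1046.5 [[255, 162], [262, 191], [231, 201], [222, 171]]
302.0 [[329, 159], [285, 163], [283, 157], [326, 152]]
```

Call:
{"api": "send_rows", "payload": {
  "increments": [
    {"linear": [0.042, 0, -0.007], "turn": [0, 0, 0], "jaw": 0},
    {"linear": [0.084, 0, -0.012], "turn": [0, 0, 0], "jaw": 0},
    {"linear": [0.127, 0, -0.015], "turn": [0, 0, 0], "jaw": 0},
    {"linear": [0.17, 0, -0.016], "turn": [0, 0, 0], "jaw": 0},
    {"linear": [0.213, 0, -0.015], "turn": [0, 0, 0], "jaw": 0}
  ]
}}

```text
time: 14.2
tcp_pos: [555.9, -100.9, 84.8]
orientation: [-0.139, 0.701, 0.685, 0.144]
contact_force: [-1.0, -5.1, 8.7]
finger_gap: 43.2
grip_force: 4.1
```

Run:
```python
from h import *
s=st();print(hol(s['tcp_pos']));a=im('scene');tileq(a)
```

```text
{'time': np.float64(14.2), 'qpos': array([-0.395,  0.465, -0.243,  1.014,  0.374,  1.17 ]), 'tcp_pos': array([ 555.878, -100.94 ,   84.773]), 'orientation': array([-0.139,  0.701,  0.685,  0.144]), 'contact_force': array([-1.008, -5.055,  8.708]), 'finger_gap': np.float64(43.239), 'grip_force': np.float64(4.14)}
[-43.99970763   2.12437552  84.77267748]
1971.5 [[197, 278], [204, 287], [204, 298], [197, 309], [175, 319], [154, 313], [149, 294], [159, 280], [180, 273]]
989.0 [[258, 162], [262, 191], [231, 201], [225, 172]]
213.0 [[329, 158], [284, 161], [321, 154]]
```

Call:
{"api": "send_rows", "payload": {
  "increments": [
    {"linear": [0.043, 0, 0.001], "turn": [0, 0, 0], "jaw": 0},
    {"linear": [0.086, 0, 0.004], "turn": [0, 0, 0], "jaw": 0},
    {"linear": [0.129, 0, 0.011], "turn": [0, 0, 0], "jaw": 0},
    {"linear": [0.171, 0, 0.019], "turn": [0, 0, 0], "jaw": 0},
    {"linear": [0.215, 0, 0.031], "turn": [0, 0, 0], "jaw": 0}
  ]
}}

```text
time: 14.75
tcp_pos: [556.2, -79.0, 89.9]
orientation: [-0.139, 0.7, 0.685, 0.144]
contact_force: [0.1, -0.9, 6.3]
finger_gap: 42.7
grip_force: 2.3
```

Run:
```python
from h import *
s=st();print(hol(s['tcp_pos']));a=im('scene');tileq(a)
```

```text
{'time': np.float64(14.75), 'qpos': array([-0.362,  0.445, -0.261,  1.003,  0.381,  1.205]), 'tcp_pos': array([556.241, -78.962,  89.905]), 'orientation': array([-0.139,  0.7  ,  0.685,  0.144]), 'contact_force': array([ 0.056, -0.866,  6.287]), 'finger_gap': np.float64(42.658), 'grip_force': np.float64(2.267)}
[-22.01849468   2.26037184  89.90467971]
1965.5 [[202, 283], [202, 303], [186, 316], [161, 318], [150, 307], [151, 289], [169, 275], [189, 274]]
862.5 [[263, 165], [263, 191], [232, 201], [229, 175]]
```

Call:
{"api": "send_rows", "payload": {
  "increments": [
    {"linear": [0.038, 0, 0.013], "turn": [0, 0, 0], "jaw": 0},
    {"linear": [0.075, 0, 0.028], "turn": [0, 0, 0], "jaw": 0},
    {"linear": [0.112, 0, 0.044], "turn": [0, 0, 0], "jaw": 0},
    {"linear": [0.147, 0, 0.063], "turn": [0, 0, 0], "jaw": 0},
    {"linear": [0.182, 0, 0.083], "turn": [0, 0, 0], "jaw": 0}
  ]
}}

```text
time: 15.3
tcp_pos: [556.3, -59.1, 89.6]
orientation: [-0.14, 0.701, 0.685, 0.144]
contact_force: [-1.6, -0.3, 12.1]
finger_gap: 42.6
grip_force: 5.0
```

Run:
```python
from h import *
s=st();print(hol(s['tcp_pos']));a=im('scene');tileq(a)
```

```text
{'time': np.float64(15.3), 'qpos': array([-0.33 ,  0.432, -0.282,  0.983,  0.385,  1.239]), 'tcp_pos': array([556.25 , -59.068,  89.568]), 'orientation': array([-0.14 ,  0.701,  0.685,  0.144]), 'contact_force': array([-1.589, -0.303, 12.052]), 'finger_gap': np.float64(42.589), 'grip_force': np.float64(5.024)}
[-2.1300804   2.70232352 89.56809317]
1970.0 [[201, 282], [203, 300], [190, 314], [164, 319], [151, 309], [149, 293], [159, 280], [183, 273]]
```

Call:
{"api": "send_rows", "payload": {
  "increments": [
    {"linear": [0.04, 0, 0.009], "turn": [0, 0, 0], "jaw": 0},
    {"linear": [0.077, 0, 0.025], "turn": [0, 0, 0], "jaw": 0},
    {"linear": [0.112, 0, 0.045], "turn": [0, 0, 0], "jaw": 0},
    {"linear": [0.147, 0, 0.066], "turn": [0, 0, 0], "jaw": 0}
  ]
}}

```text
time: 15.75
tcp_pos: [556.0, -43.5, 87.4]
orientation: [-0.14, 0.701, 0.685, 0.143]
contact_force: [-0.9, 0.0, -0.4]
finger_gap: 42.5
grip_force: 0.0
```

Run:
```python
from h import *
s=st();print(hol(s['tcp_pos']));a=im('scene');b=im('side')
A=cv2.resize(b['color'][130:290,180:340],(400,400),interpolation=cv2.INTER_CUBIC);B=cv2.resize(a['color'][110:270,180:340],(400,400),interpolation=cv2.INTER_CUBIC);cv2.imwrite('pics/i.png',np.hstack([A,B])[:,:,::-1])
for d in (a,b):
  hsv=cv2.cvtColor(d['color'],cv2.COLOR_RGB2HSV)
  m=((hsv[...,0]>95)&(hsv[...,0]<130)&(hsv[...,1]>110)&(hsv[...,2]>40)).astype(np.uint8)*255
  cs,_=cv2.findContours(m,cv2.RETR_EXTERNAL,cv2.CHAIN_APPROX_NONE)
  for c in cs:
    if cv2.contourArea(c)>30: print('blue',cv2.contourArea(c),cv2.approxPolyDP(cv2.convexHull(c),3,True)[:,0].tolist())
```

```text
{'time': np.float64(15.75), 'qpos': array([-0.303,  0.424, -0.3  ,  0.965,  0.386,  1.268]), 'tcp_pos': array([556.044, -43.526,  87.442]), 'orientation': array([-0.14 ,  0.701,  0.685,  0.143]), 'contact_force': array([-0.921,  0.027, -0.353]), 'finger_gap': np.float64(42.463), 'grip_force': np.float64(0.0)}
[13.40352332  3.26132222 87.44248857]
blue 64.0 [[296, 228], [293, 269]]
blue 31.5 [[97, 87], [82, 109]]
```

Call:
{"api": "send_rows", "payload": {
  "increments": [
    {"linear": [0, 0, 0], "turn": [0, 0, 0], "jaw": 0},
    {"linear": [0, 0, 0], "turn": [0, 0, 0], "jaw": 0}
  ]
}}

```text
time: 16.05
tcp_pos: [556.5, -44.1, 87.8]
orientation: [-0.139, 0.701, 0.685, 0.143]
contact_force: [0.2, 0.4, -0.0]
finger_gap: 42.6
grip_force: 0.0
```

```bash
cat >> h.py <<'E'
def blobs(d,lo,hi,amin=40,box=None):
    hsv=cv2.cvtColor(cv2.GaussianBlur(d['color'],(3,3),0),cv2.COLOR_RGB2HSV)
    m=cv2.inRange(hsv,np.array(lo),np.array(hi))
    cs,_=cv2.findContours(m,cv2.RETR_EXTERNAL,cv2.CHAIN_APPROX_NONE)
    out=[(cv2.contourArea(c),c[:,0]) for c in cs if cv2.contourArea(c)>amin]
    for A,c in out: print(A,cv2.approxPolyDP(cv2.convexHull(c[:,None]),2.5,True)[:,0].tolist())
    return out
E
python3 - <<'E'
from h import *
for n in('scene','side','wrist'):
  d=im(n);print(n);blobs(d,(95,70,40),(135,255,255));print('orange');blobs(d,(0,140,80),(14,255,255),150)
  if n=='side': A=cv2.resize(d['color'][130:290,180:340],(400,400),interpolation=cv2.INTER_CUBIC)
  if n=='wrist':B=cv2.resize(d['color'],(400,400))
cv2.imwrite('pics/i.png',np.hstack([A,B])[:,:,::-1])
E
```

```text
scene
88.0 [[296, 228], [293, 269]]
522.5 [[273, 201], [243, 210], [232, 195], [256, 186]]
orange
1907.5 [[446, 301], [491, 339], [510, 369], [511, 383], [491, 381], [436, 329]]
2172.5 [[191, 274], [204, 286], [201, 306], [184, 323], [171, 324], [160, 319], [148, 303], [152, 286], [171, 274]]
212.0 [[508, 267], [511, 270], [510, 299], [495, 290]]
198.5 [[178, 151], [188, 147], [205, 159], [195, 163]]
1012.0 [[330, 159], [285, 163], [278, 140], [317, 137]]
2919.5 [[148, 137], [142, 151], [131, 158], [94, 167], [62, 153], [56, 138], [72, 124], [102, 117], [130, 118], [140, 123]]
650.5 [[190, 82], [188, 97], [179, 105], [163, 101], [156, 86], [173, 78]]
side
738.0 [[289, 205], [275, 217], [264, 220], [252, 215], [243, 202], [275, 189]]
49.5 [[98, 87], [86, 108], [82, 109]]
orange
2454.0 [[326, 320], [339, 367], [289, 374], [281, 326]]
419.5 [[511, 376], [497, 356], [485, 325], [486, 299], [499, 282]]
6898.0 [[216, 279], [222, 357], [132, 370], [130, 363], [139, 289]]
716.5 [[511, 277], [510, 348], [498, 321], [496, 302], [501, 287]]
191.0 [[167, 225], [228, 231], [230, 237], [187, 257]]
219.0 [[243, 151], [218, 160], [211, 153], [240, 144]]
3677.5 [[105, 56], [126, 76], [140, 96], [146, 124], [88, 141], [84, 140], [72, 112], [62, 79]]
wrist
16169.0 [[319, 170], [326, 238], [309, 311], [198, 312], [183, 239], [184, 195], [189, 169]]
orange
1422.5 [[110, 125], [114, 129], [113, 258], [0, 267], [0, 132]]
682.5 [[181, 70], [160, 124], [151, 124], [148, 120], [169, 70]]
668.0 [[335, 69], [347, 70], [368, 119], [365, 123], [357, 124]]
```

The blue glaze now shows on the deck in the scene view, with corners (273,201), (243,210), (232,195) and (256,186), so the tile has flipped. I'll locate it.

Run:
```python
from h import *
d=im('scene')
o=blobs(d,(95,70,40),(135,255,255),200)
c=max(o,key=lambda t:t[0])[1]
h=np.array([hol(p)[:2] for p in ray(d,c,34)],np.float32);print(cv2.minAreaRect(h),h.min(0),h.max(0))
w=im('wrist');o=blobs(w,(95,70,40),(135,255,255),2000);h=np.array([hol(p)[:2] for p in ray(w,o[0][1],34)],np.float32);print(h.min(0),h.max(0))
s=st();print(hol(s['tcp_pos']));go(holder=[-50,0,100],tilt=0)
```

```text
525.0 [[273, 201], [243, 210], [232, 195], [257, 186]]
((25.632369995117188, -2.042133331298828), (86.84564971923828, 86.14404296875), 89.44971466064453) [-17.175608 -45.723988] [69.06406  41.215378]
16162.5 [[319, 170], [326, 238], [309, 311], [198, 312], [183, 239], [188, 170]]
[-30.241913 -44.0534  ] [61.04391 49.06718]
{'time': np.float64(16.3), 'qpos': array([-0.304,  0.424, -0.298,  0.965,  0.386,  1.267]), 'tcp_pos': array([556.596, -44.227,  87.978]), 'orientation': array([-0.139,  0.701,  0.685,  0.143]), 'contact_force': array([-0.331,  0.403, -0.704]), 'finger_gap': np.float64(42.85), 'grip_force': np.float64(0.0)}
[12.71556557  2.69278192 87.97839606]
linear [-0.53   0.027 -0.356] turn [ 0.001 -0.268 -0.   ]
```

Run:
```python
from h import *
go(holder=[-62,-1,70],tilt=5)
```

```text
linear [-0.758  0.037 -0.127] turn [ 0.001 -0.21  -0.   ]
```

Call:
{"api": "send_rows", "payload": {
  "increments": [
    {"linear": [-0.25, 0.03, -0.12], "turn": [0, -0.08, 0], "jaw": 0.2},
    {"linear": [-0.6, 0.037, -0.13], "turn": [0, -0.16, 0], "jaw": 0.2},
    {"linear": [-0.76, 0.037, -0.127], "turn": [0, -0.21, 0], "jaw": 0.2},
    {"linear": [-0.76, 0.037, -0.127], "turn": [0, -0.21, 0], "jaw": 0.2},
    {"linear": [-0.76, 0.037, -0.127], "turn": [0, -0.21, 0], "jaw": 0.2}
  ]
}}

```text
time: 16.8
tcp_pos: [558.3, -118.3, 70.0]
orientation: [-0.031, 0.714, 0.698, 0.032]
contact_force: [-0.9, -0.2, -0.2]
finger_gap: 34.3
grip_force: 0.0
```

Run:
```python
from h import *
s=st();print(hol(s['tcp_pos']));go(holder=[-60,-1,19],tilt=5)
d=im('scene')
o=blobs(d,(95,70,40),(135,255,255),200)
c=max(o,key=lambda t:t[0])[1]
h=np.array([hol(p)[:2] for p in ray(d,c,34)],np.float32);print(cv2.minAreaRect(h),h.min(0),h.max(0))
```

```text
{'time': np.float64(16.8), 'qpos': array([-0.259,  0.39 , -0.33 ,  0.872,  0.087,  1.333]), 'tcp_pos': array([ 558.342, -118.327,   70.004]), 'orientation': array([-0.031,  0.714,  0.698,  0.032]), 'contact_force': array([-0.901, -0.171, -0.22 ]), 'finger_gap': np.float64(34.332), 'grip_force': np.float64(0.0)}
[-61.32579015  -0.73318831  70.0043374 ]
linear [-0.032  0.002  0.509] turn [ 0.    -0.001  0.   ]
628.0 [[273, 201], [243, 210], [230, 194], [258, 185]]
((24.20516586303711, -2.0284271240234375), (86.84564971923828, 88.99858093261719), 89.44971466064453) [-19.986242 -45.723988] [69.06406  41.215378]
```

Call:
{"api": "send_rows", "payload": {
  "increments": [
    {"linear": [-0.02, 0, 0.25], "turn": [0, 0, 0], "jaw": 0.2},
    {"linear": [-0.03, 0, 0.45], "turn": [0, 0, 0], "jaw": 0.2},
    {"linear": [-0.032, 0.002, 0.509], "turn": [0, 0, 0], "jaw": 0.2},
    {"linear": [-0.032, 0.002, 0.509], "turn": [0, 0, 0], "jaw": 0.2}
  ]
}}

```text
time: 17.25
tcp_pos: [558.0, -117.6, 18.2]
orientation: [-0.031, 0.715, 0.698, 0.031]
contact_force: [-0.1, -0.4, 0.6]
finger_gap: 34.3
grip_force: 0.0
```

Call:
{"api": "send_rows", "payload": {
  "increments": [
    {"linear": [0.1, 0, 0.009], "turn": [0, 0, 0], "jaw": 0.2},
    {"linear": [0.18, 0, 0.016], "turn": [0, 0, 0], "jaw": 0.2},
    {"linear": [0.24, 0, 0.021], "turn": [0, 0, 0], "jaw": 0.2},
    {"linear": [0.3, 0, 0.026], "turn": [0, 0, 0], "jaw": 0.2},
    {"linear": [0.36, 0, 0.031], "turn": [0, 0, 0], "jaw": 0.2},
    {"linear": [0.42, 0, 0.037], "turn": [0, 0, 0], "jaw": 0.2},
    {"linear": [0.48, 0, 0.042], "turn": [0, 0, 0], "jaw": 0.2},
    {"linear": [0.54, 0, 0.047], "turn": [0, 0, 0], "jaw": 0.2},
    {"linear": [0.6, 0, 0.052], "turn": [0, 0, 0], "jaw": 0.2}
  ]
}}

```text
time: 18.15
tcp_pos: [561.2, -58.0, 19.8]
orientation: [-0.029, 0.715, 0.698, 0.031]
contact_force: [-0.9, -4.2, 5.0]
finger_gap: 34.2
grip_force: 3.9
```

Run:
```python
from h import *
s=st();print(hol(s['tcp_pos']))
d=im('scene')
o=blobs(d,(95,70,40),(135,255,255),200)
c=max(o,key=lambda t:t[0])[1]
h=np.array([hol(p)[:2] for p in ray(d,c,34)],np.float32);print(cv2.minAreaRect(h),h.min(0),h.max(0))
```

```text
{'time': np.float64(18.15), 'qpos': array([-0.153,  0.426, -0.41 ,  0.743,  0.085,  1.441]), 'tcp_pos': array([561.173, -58.016,  19.838]), 'orientation': array([-0.029,  0.715,  0.698,  0.031]), 'contact_force': array([-0.915, -4.242,  4.997]), 'finger_gap': np.float64(34.19), 'grip_force': np.float64(3.884)}
[-0.96612164 -2.19577047 19.83776029]
703.0 [[281, 211], [251, 220], [237, 202], [264, 192]]
((65.65548706054688, -2.980823516845703), (87.4979019165039, 91.37776947021484), 89.48500061035156) [ 20.070793 -46.929928] [111.70063   40.459282]
```

Call:
{"api": "send_rows", "payload": {
  "increments": [
    {"linear": [0.06, 0, 0.005], "turn": [0, 0, 0], "jaw": 0.2},
    {"linear": [0.12, 0, 0.01], "turn": [0, 0, 0], "jaw": 0.2},
    {"linear": [0.18, 0, 0.016], "turn": [0, 0, 0], "jaw": 0.2},
    {"linear": [0.24, 0, 0.021], "turn": [0, 0, 0], "jaw": 0.2},
    {"linear": [0.3, 0, 0.026], "turn": [0, 0, 0], "jaw": 0.2},
    {"linear": [0.36, 0, 0.031], "turn": [0, 0, 0], "jaw": 0.2},
    {"linear": [0.42, 0, 0.037], "turn": [0, 0, 0], "jaw": 0.2},
    {"linear": [0.48, 0, 0.042], "turn": [0, 0, 0], "jaw": 0.2},
    {"linear": [0.54, 0, 0.047], "turn": [0, 0, 0], "jaw": 0.2},
    {"linear": [0.6, 0, 0.052], "turn": [0, 0, 0], "jaw": 0.2}
  ]
}}

```text
time: 19.2
tcp_pos: [562.4, 2.2, 19.8]
orientation: [-0.029, 0.715, 0.698, 0.031]
contact_force: [-0.2, -5.3, 7.2]
finger_gap: 33.9
grip_force: 4.1
```

Run:
```python
from h import *
s=st();print(hol(s['tcp_pos']))
d=im('scene')
o=blobs(d,(95,70,40),(135,255,255),60)
c=max(o,key=lambda t:t[0])[1]
h=np.array([hol(p)[:2] for p in ray(d,c,34)],np.float32);print(cv2.minAreaRect(h),h.min(0),h.max(0))
```

```text
{'time': np.float64(19.2), 'qpos': array([-0.046,  0.417, -0.425,  0.729,  0.085,  1.548]), 'tcp_pos': array([562.356,   2.219,  19.796]), 'orientation': array([-0.029,  0.715,  0.698,  0.031]), 'contact_force': array([-0.221, -5.31 ,  7.241]), 'finger_gap': np.float64(33.888), 'grip_force': np.float64(4.089)}
[59.28012375 -2.01160579 19.7962078 ]
94.0 [[296, 228], [293, 269]]
756.0 [[292, 225], [268, 234], [247, 215], [276, 204], [292, 220]]
((126.26908874511719, -2.7634811401367188), (92.7065200805664, 87.78973388671875), 1.5111087560653687) [ 79.52302  -47.123188] [171.82874  41.88734]
```

Call:
{"api": "send_rows", "payload": {
  "increments": [
    {"linear": [0.06, 0, 0.004], "turn": [0, 0, 0], "jaw": 0.2},
    {"linear": [0.12, 0, 0.008], "turn": [0, 0, 0], "jaw": 0.2},
    {"linear": [0.18, 0, 0.012], "turn": [0, 0, 0], "jaw": 0.2},
    {"linear": [0.24, 0, 0.016], "turn": [0, 0, 0], "jaw": 0.2},
    {"linear": [0.3, 0, 0.021], "turn": [0, 0, 0], "jaw": 0.2},
    {"linear": [0.36, 0, 0.026], "turn": [0, 0, 0], "jaw": 0.2},
    {"linear": [0.42, 0, 0.031], "turn": [0, 0, 0], "jaw": 0.2},
    {"linear": [0.48, 0, 0.036], "turn": [0, 0, 0], "jaw": 0.2}
  ]
}}

```text
time: 20.05
tcp_pos: [563.3, 50.9, 19.9]
orientation: [-0.029, 0.715, 0.698, 0.031]
contact_force: [2.5, -5.3, 3.7]
finger_gap: 34.3
grip_force: 3.2
```

Call:
{"api": "send_rows", "payload": {
  "increments": [
    {"linear": [0.03, 0, 0.003], "turn": [0, 0, 0], "jaw": 0.2},
    {"linear": [0.06, 0, 0.005], "turn": [0, 0, 0], "jaw": 0.2}
  ]
}}

```text
time: 20.25
tcp_pos: [563.5, 56.8, 19.9]
orientation: [-0.029, 0.714, 0.698, 0.032]
contact_force: [2.3, -4.6, 3.2]
finger_gap: 34.3
grip_force: 3.1
```

Call:
{"api": "send_rows", "payload": {
  "increments": [
    {"linear": [0.02, 0, 0.002], "turn": [0, 0, 0], "jaw": 0.2},
    {"linear": [0.03, 0, 0.003], "turn": [0, 0, 0], "jaw": 0.2}
  ]
}}

```text
time: 20.45
tcp_pos: [563.5, 59.7, 19.9]
orientation: [-0.029, 0.714, 0.698, 0.031]
contact_force: [1.6, -5.8, 4.3]
finger_gap: 34.3
grip_force: 3.5
```

Run:
```python
from h import *
s=st();print(hol(s['tcp_pos']))
```

```text
{'time': np.float64(20.45), 'qpos': array([ 0.056,  0.417, -0.423,  0.721,  0.086,  1.65 ]), 'tcp_pos': array([563.49 ,  59.722,  19.851]), 'orientation': array([-0.029,  0.714,  0.698,  0.031]), 'contact_force': array([ 1.562, -5.765,  4.345]), 'finger_gap': np.float64(34.294), 'grip_force': np.float64(3.523)}
[116.79422885  -1.8409404   19.85138307]
```

Call:
{"api": "send_rows", "payload": {
  "increments": [
    {"linear": [0.02, 0, 0.002], "turn": [0, 0, 0], "jaw": 0.2},
    {"linear": [0.03, 0, 0.003], "turn": [0, 0, 0], "jaw": 0.2}
  ]
}}

```text
time: 20.65
tcp_pos: [563.5, 62.6, 19.8]
orientation: [-0.029, 0.715, 0.698, 0.031]
contact_force: [0.7, -4.8, 4.9]
finger_gap: 34.0
grip_force: 3.7
```

Call:
{"api": "send_rows", "payload": {
  "increments": [
    {"linear": [0.015, 0, 0.001], "turn": [0, 0, 0], "jaw": 0.2},
    {"linear": [0.03, 0, 0.003], "turn": [0, 0, 0], "jaw": 0.2}
  ]
}}

```text
time: 20.85
tcp_pos: [563.6, 65.5, 19.8]
orientation: [-0.029, 0.715, 0.698, 0.031]
contact_force: [1.2, -6.2, 5.1]
finger_gap: 34.0
grip_force: 4.0
```

Call:
{"api": "send_rows", "payload": {
  "increments": [
    {"linear": [0.01, 0, 0.001], "turn": [0, 0, 0], "jaw": 0.2},
    {"linear": [0.02, 0, 0.002], "turn": [0, 0, 0], "jaw": 0.2}
  ]
}}

```text
time: 21.05
tcp_pos: [563.6, 66.3, 19.8]
orientation: [-0.028, 0.715, 0.698, 0.03]
contact_force: [-0.2, -11.0, 7.7]
finger_gap: 34.1
grip_force: 6.7
```

The stop is taking load at TCP hx≈123, as predicted. I'll press a bit more to seat it, then back away.

Call:
{"api": "send_rows", "payload": {
  "increments": [
    {"linear": [0.02, 0, 0.002], "turn": [0, 0, 0], "jaw": 0.2},
    {"linear": [0.03, 0, 0.003], "turn": [0, 0, 0], "jaw": 0.2},
    {"linear": [0.03, 0, 0.003], "turn": [0, 0, 0], "jaw": 0.2}
  ]
}}

```text
time: 21.35
tcp_pos: [563.7, 66.6, 19.8]
orientation: [-0.026, 0.715, 0.698, 0.028]
contact_force: [-0.1, -18.4, 8.4]
finger_gap: 34.0
grip_force: 10.0
```

Call:
{"api": "send_rows", "payload": {
  "increments": [
    {"linear": [-0.04, 0, -0.01], "turn": [0, 0, 0], "jaw": 0.2},
    {"linear": [-0.15, 0, -0.03], "turn": [0, 0, 0], "jaw": 0.2},
    {"linear": [-0.35, 0, -0.2], "turn": [0, 0, 0], "jaw": 0.2},
    {"linear": [-0.7, 0, -0.6], "turn": [0, 0, 0], "jaw": 0.2},
    {"linear": [-1, 0, -1], "turn": [0, 0, 0], "jaw": 0.2},
    {"linear": [-1, 0, -1], "turn": [0, 0, 0], "jaw": 0.2}
  ]
}}

```text
time: 21.95
tcp_pos: [563.2, -40.3, 114.6]
orientation: [-0.028, 0.716, 0.697, 0.034]
contact_force: [0.5, 0.2, 0.4]
finger_gap: 34.1
grip_force: 0.0
```

Call:
{"api": "send_rows", "payload": {
  "increments": [
    {"linear": [-0.5, 0, -0.2], "turn": [0, 0, 0], "jaw": 0.2},
    {"linear": [-1, 0, -0.4], "turn": [0, 0, 0], "jaw": 0.2},
    {"linear": [-1, 0, -0.4], "turn": [0, 0, 0], "jaw": 0.2}
  ]
}}

```text
time: 22.25
tcp_pos: [558.6, -143.9, 142.3]
orientation: [-0.029, 0.716, 0.697, 0.032]
contact_force: [0.1, 0.5, -0.6]
finger_gap: 34.3
grip_force: 0.0
```

Run:
```python
from h import *
s=st()
d=im('side');w=im('scene')
o=blobs(d,(95,70,40),(135,255,255),200)
for A,c in o:
  h=np.array([hol(p)[:2] for p in ray(d,c,34)],np.float32);print(h.min(0),h.max(0))
A=cv2.resize(d['color'][110:270,160:320],(400,400),interpolation=cv2.INTER_CUBIC);B=cv2.resize(w['color'][130:290,180:340],(400,400),interpolation=cv2.INTER_CUBIC);cv2.imwrite('pics/j.png',np.hstack([A,B])[:,:,::-1])
```

```text
{'time': np.float64(22.25), 'qpos': array([-0.3  ,  0.337, -0.225,  1.03 ,  0.084,  1.296]), 'tcp_pos': array([ 558.638, -143.945,  142.346]), 'orientation': array([-0.029,  0.716,  0.697,  0.032]), 'contact_force': array([ 0.144,  0.471, -0.639]), 'finger_gap': np.float64(34.254), 'grip_force': np.float64(0.0)}
633.0 [[243, 152], [258, 170], [231, 179], [217, 160]]
[130.14699  -38.926884] [216.78911   35.936256]
```

View pics/j.png

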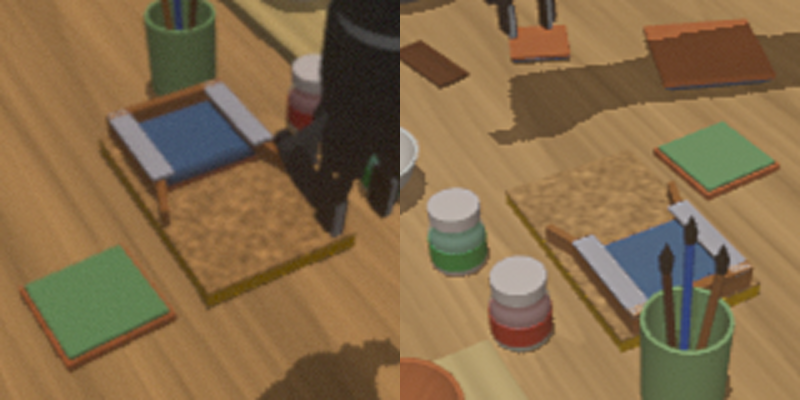

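The tile is glazed face up under both lips, against the back stop, with its front rim at the lips' open end (side crop around (210,165)). The arm is clear and the bystanders look unmoved, so I hand in.

```bash
python3 -c "
from plant import manip
print(manip.finish_job())"
```

```text
the job is handed in; nothing more can be done
None
```

The tile was tipped over the step and now lies glazed face up, slid in under the side lips and pressed against the back stop. The arm is clear of it. The first lift slipped and the tile dropped back flat before the second one worked. The job is handed in at about 22 s, but no verdict came back.

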